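# Close the centrifuge and hold the vibration pen on its mark

## Task

The bench centrifuge is loaded: shut its lid fully, then take the vibration pen out of its stand and hold it, tip first, inside the ring mark on the shut lid, square to the sloping lid and pressed lightly so that the sprung tip is pushed in about half way, with nothing but the pen touching the centrifuge. Finish while still holding the pen there, steady; do not press hard with the pen, and leave the beaker, jug and dish where they stand.

Things in the scene. Friction and masses are not known exactly. Their poses are not given: they have to be found in the camera images.
- centrifuge: White bench centrifuge, 200 x 200 mm on plan, fixed to the bench; its deck slopes by 0.30 rad (17 degrees), about 94 mm high at the front and 150 mm at the back. Origin: centre of its underside. Its x axis points level from its low front edge to its high back edge (hinge side), y along the hinge, z up. It keeps its place but stands at a different position and yaw each time.
- hinge (a point): Middle of the lid's hinge line, fixed on the centrifuge at (85, 0, 150) mm in its frame; same axes as the centrifuge, the hinge line is its y axis.
- lid (a joint): Lid angle in rad: 0 fully shut (lying on the sloping deck), grows as the front edge lifts, to 1.4 at most. Above level, the lid's slope is this angle minus 0.30. The lid starts open and its stiff hinge (friction 0.45 N m) keeps it where it is left; shutting it takes about 3 to 5 N down on its upper face near the front edge.
- lid_front (a point): Middle of the front edge of the plain aluminium lid (180 x 196 x 16 mm), on its upper (outer) face, 180 mm from the hinge line along the lid and 16 mm above it square to the lid. Moves with the lid: x axis along the lid from front edge to hinge, y along the hinge, z square out of the upper face. A 14 mm lip sticks out beyond the edge.
- spot (a point): Centre of the ring mark (thin black ring, 22 mm across its middle line; it is only seen and cannot be felt) on the lid's upper face, 115 mm from the hinge line along the lid and 50 mm to the +y side of the middle; the round glass window beside it is not the mark. Axes as lid_front: z points square out of the lid.
- stand: White plastic block 66 x 66 x 70 mm, fixed to the bench, with one upright through hole 26 mm wide in which the pen hangs by its collar. Origin: centre of its underside, z up.
- pen: Vibration pen, loose, 0.1 kg, 140 mm long: round grey body 22 mm thick from 26 to 140 mm above its origin, steel collar 34 mm across from 60 to 66 mm (resting on the stand's top), steel tip 6 mm thick below 14 mm. Origin: the tip's end when not pushed in; z runs up the pen, away from the tip. It starts upright in the stand, tip down, its origin 10 mm above the bench. Lift it straight up by 70 mm to clear the stand.
- pen_grip (a point): Point on the pen's axis to hold it by, 105 mm up from its origin (39 mm above the collar's top, 35 mm below the pen's top); axes as the pen.
- pen_tip (a point): End of the pen's sprung tip (moves in with it); axes as the pen.
- sprung_tip (a joint): How far the tip is pushed into the pen, in m: 0 out, 0.010 fully in. Spring: about 0.75 N when it starts to move, 2 N half way, 3.25 N fully in.
- beaker: Bystander: glass beaker 72 mm across, 95 mm high, loose; origin at the centre of its underside. It and the stand may swap sides.
- jug: Bystander: round white plastic bottle 94 mm across, 148 mm high, loose; origin at the centre of its underside.
- dish: Bystander: shut glass dish 60 mm across, 16 mm high, loose; origin at the centre of its underside.
Things that resemble listed ones, but are neither listed nor needed, are in the scene too. There is more than one size of the pen; the one meant has the size given above.

How it is judged (in metres and radians):
On the way, in this order (a step that is already met when the one before it is completed fails the run):
1. the lid is fully shut (value of joint lid below 0.04 rad), for 0.2 s.
2. the pen is held by the gripper, clear of its stand (height (world z) of pen_tip above 0.08 m and contact force between the fingers and pen above 1 N and contact force between pen and stand below 0.1 N), for 0.2 s.
At the end, for the whole second after the job is handed in: Lid shut (0.04 rad); gripper holds the pen, tip within 9 mm of the ring's centre, square to the lid within 0.14 rad, sprung tip in by 2 to 8 of its 10 mm, pressing 0.4 to 6 N, steady (under 20 mm/s), clear of the stand; the robot itself does not touch the centrifuge (value of joint lid below 0.04 rad and distance between pen_tip and spot below 0.009 m and angle between the z axis of pen and the z axis of spot, either way round below 0.14 rad and angle between pen's own z axis and vertical below 0.6 rad and value of joint sprung_tip between 0.002 and 0.008 m and contact force between pen and centrifuge between 0.4 and 6 N and contact force between the fingers and pen above 1 N and contact force between pen and stand below 0.1 N and contact force between each of the arm, the fingers and centrifuge below 0.5 N and linear speed of pen below 0.02 m/s); the arm keeps its last pose, push and grip.
It fails at once if the pen is pressed hard on the centrifuge (over 15 N) (contact force between pen and centrifuge above 15 N).
It fails at once if the beaker is disturbed (moved 30 mm) (distance of beaker from where it was at the start of the episode above 0.03 m).
It fails at once if the jug is disturbed (moved 30 mm) (distance of jug from where it was at the start of the episode above 0.03 m).
It fails at once if the dish is disturbed (moved 30 mm) (distance of dish from where it was at the start of the episode above 0.03 m).
It also fails if it takes over 62 s, if anything falls off the work surface, if the arm or the gripper's body presses on something with over 40 N, if the wrist force passes 120 N, or if a joint passes its speed limit or range.

## Robot

A 6-joint arm with a two-finger parallel gripper is mounted at the origin on the work surface. World frame = base frame: x ahead of the robot, y to its left, z up, the work surface at z = 0. Lengths are in m, angles in degrees, forces in N, time in s.
With the tool pointing down it reaches from about 0.15 to 0.775 m from the base axis. Payload 6.1 kg.
Tool frame: the origin (TCP) lies midway between the tips of the shut fingers; the grasp point (between the pads) lies 19 mm behind it; z points along the fingers, y is the direction in which the jaws open and shut (so a half turn about z gives the same grasp; the last joint's range is limited). The gripper opens to 85 mm and grips with 20 to 120 N. Pads are 22 mm wide; open, the fingers measure 114 mm over their backs; the gripper's body (76 mm by 85 mm) begins 54 mm behind the grasp point. The pads swing forward as they close: fully open they stand 13 mm farther back than shut.
Start: joints at [74.141, 7.208, -2.269, 80.523, 0, 90], TCP at [0.143, 0.505, 0.231] pointing down, gripper open.
Joint ranges: [-155.77, 155.77], [-54.66, 111.73], [-72.52, 77.12], [-102.08, 115.82], [-83.92, 84.16], [-180, 180]. Speed limits (degrees/s): [136.94, 136.94, 172.46, 180, 180, 180].

## Interface

Orientations are given as [roll, pitch, yaw] about the fixed x, y, z axes, in that order (R = Rz(yaw) Ry(pitch) Rx(roll)).
In Python, from bench import arm gives the robot as it stands. The module is installed in compiled form; this text tells all that it offers.
- The arm moves only by the tool step_arm, never from a script. Its argument "increments" is a list of rows, each a list of 3 entries, a list of its own where there are three numbers: the finger opening in m, from 0 to 0.0854, then the shift along the tool's x, y, z in m, then the turn, a rotation vector about the tool's x, y, z in rad. A call has 1 to 10 rows; each row shifts and turns the commanded pose from where the row before left it, along the tool's axes as they then stand; what a row does not reach is not made up. A row lasts 1/12 s, in which the tool goes at most 41.7 mm and 7.16 degrees, less where a joint would pass 70% of its speed; a pose out of reach is approached as far as the arm can. A call with a gripper value outside its range is refused whole. The fingers move at their own pace and stop on an object; the grip force is fixed at half the most. Time passes only in rows, so rows that do not move let the fingers close. It gives the time, the measured TCP pose, the force and the opening at its end, in the units of the state.
- arm.observe(): the state, without advancing time (a new reading comes with each control period).
- arm.snapshot(name): name is "scene" or "top" or "wrist"; returns the picture (480x640x3 uint8, red, green, blue); there is no depth.
- arm.get_calibration(name): a dict with "fx", "fy", "cx", "cy" (pixels), "T" (4x4, takes a point from camera to world coordinates); the wrist camera has in their place "hand_eye" (4x4, takes a point from camera to tool coordinates, whose origin is the TCP and whose axes are the flange's). Camera axes: x right, y up, looking along -z (the intrinsics and any distortion apply to the point x, -y, -z); pixel columns grow to the right and rows downward; lengths in m; the calibration is good to about 2 mm. A picture is of the moment at which its call begins: read the wrist's pose just before it. get_calibration takes no time and is no camera call.
- arm.job_done(): hands the job in, once; it reports no verdict.
The state is a dict: "t": time; "joint_pos": joint angles; "joint_velocities": joint speeds; "effort": joint torques, N m; "ee_pos": TCP position; "eef_rot": TCP orientation; "contact_force": force on the tool from outside, world axes, zero at the start; "torque": the same for the moment, N m; "finger_gap": opening from 0.0 (shut) to 1.0 (fully open).
Only numpy, scipy, OpenCV 4.12 (cv2) and the standard library are available. Lean on these libraries where they do the work, as an engineer would, in place of code of your own. Each camera call takes 0.05 s, during which the arm holds its last target. There are 200 camera calls.

## Working session

There is one attempt and no reset: what is moved stays moved. The work goes in short steps, Python scripts to look and compute and a tool call to move; the robot and the scene stay as the last step left them, time stands still between calls to the robot, and variables do not carry over. Pictures are saved under pics/ and viewed, about 8 in all and at most 12, crops included, and the job is handed in when it is done.

Besides the shell and the picture viewer there is one more tool, called after "Emit:" as name(argument=value, ...) on one line, values as JSON. step_arm: Moves the arm, as the interface text tells. Its arguments: {"type":"object","properties":{"increments":{"type":"array"}},"required":["increments"]}

```bash
mkdir -p pics
cat > h.py <<'E'
from bench import arm
import numpy as np, cv2
from scipy.spatial.transform import Rotation as R
def snap(n,f):
    im=arm.snapshot(n); cv2.imwrite('pics/'+f,im[:,:,::-1]); return im
def cam(n):
    c=arm.get_calibration(n)
    if 'T' in c: return c,np.array(c['T'])
    s=arm.observe(); T=np.eye(4); T[:3,:3]=R.from_euler('xyz',s['eef_rot'],degrees=True).as_matrix(); T[:3,3]=s['ee_pos']
    return c,T@np.array(c['hand_eye'])
def onplane(n,uv,z,T=None):
    c,T0=cam(n); T=T0 if T is None else T
    d=T[:3,:3]@np.array([(uv[0]-c['cx'])/c['fx'],-(uv[1]-c['cy'])/c['fy'],-1]); o=T[:3,3]
    return o+d*(z-o[2])/d[2]
def proj(n,p,T=None):
    c,T0=cam(n); T=T0 if T is None else T
    q=T[:3,:3].T@(np.array(p)-T[:3,3]); return np.array([c['cx']+c['fx']*q[0]/-q[2],c['cy']+c['fy']*q[1]/q[2]])
E
python3 - <<'E'
from h import *
print(arm.observe())
for n in('scene','top','wrist'): print(n,arm.get_calibration(n))
a=snap('top','top0.png'); b=snap('scene','sc0.png')
E
```

```text
{'t': 0.0, 'joint_pos': array([ 7.41427356e+01,  7.24043910e+00, -2.32845450e+00,  8.05242463e+01,
        1.45023562e-03,  8.99986972e+01]), 'joint_velocities': array([-0.02158316,  0.02912838, -0.02198668,  0.08416188,  0.00097743,
       -0.03407629]), 'effort': array([ 1.01752124e-03, -4.35912788e+01,  3.52925742e+01,  1.73743459e-02,
        6.91322361e-05,  2.90084735e-06]), 'ee_pos': array([0.14332762, 0.50461103, 0.23051971]), 'eef_rot': array([-1.79906860e+02, -1.45235145e-03,  1.64144036e+02]), 'contact_force': array([-0.02323671, -0.52718957,  0.70983829]), 'torque': array([-0.02051111,  0.00075847, -0.01044141]), 'finger_gap': 0.9998729640373614}
scene {'fx': 619.066969644825, 'fy': 619.066969644825, 'cx': 307.51802977493776, 'cy': 238.13257055262926, 'T': array([[ 0.19293877, -0.65370858,  0.73173747,  1.32513784],
       [ 0.98119065,  0.13331704, -0.13961185, -0.15499028],
       [-0.00628761,  0.7449105 ,  0.66713478,  0.85511981],
       [ 0.        ,  0.        ,  0.        ,  1.        ]])}
top {'fx': 616.4897003263331, 'fy': 616.4897003263331, 'cx': 321.91166159570366, 'cy': 235.75175726897788, 'T': array([[ 0.06242436,  0.97576726, -0.20971753,  0.29131639],
       [-0.99804158,  0.06187752, -0.00917451, -0.00325475],
       [ 0.00402461,  0.20987953,  0.97771897,  1.23426124],
       [ 0.        ,  0.        ,  0.        ,  1.        ]])}
wrist {'fx': 393.91292204205297, 'fy': 393.91292204205297, 'cx': 320.03279846884726, 'cy': 238.09821661395958, 'hand_eye': array([[-1.15212184e-04,  9.54600527e-01,  2.97888939e-01,
         7.63295364e-02],
       [ 9.99999794e-01, -7.80835957e-05,  6.36985053e-04,
        -2.01960040e-04],
       [ 6.31326506e-04,  2.97888951e-01, -9.54600322e-01,
        -1.42457427e-01],
       [ 0.00000000e+00,  0.00000000e+00,  0.00000000e+00,
         1.00000000e+00]])}
```

View pics/top0.png

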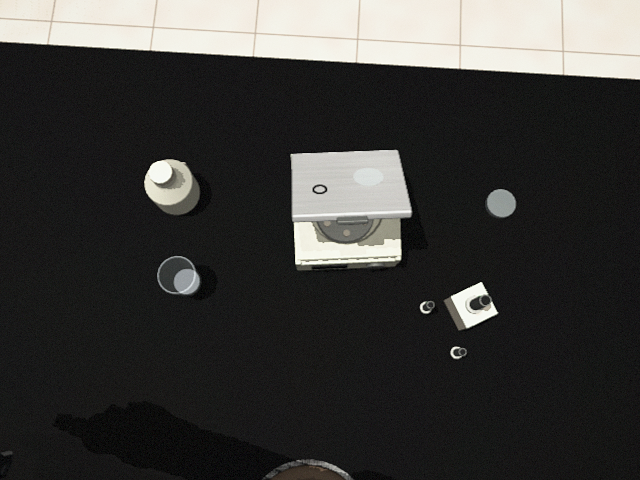

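View pics/sc0.png

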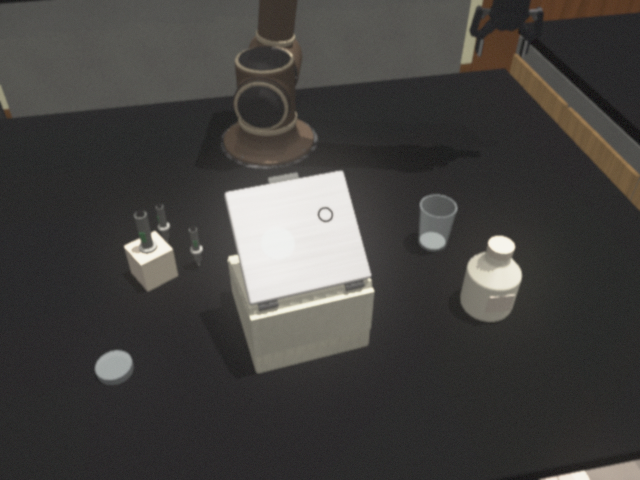

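Top: lid corners near (291,154),(400,151),(410,213),(293,219), ring (320,189), and the stand with the big pen near (478,303). The beaker and jug are on the left and the dish is at (501,204). In the scene view the ring is at (325,214). Next, an enlarged crop.

Run:
```python
import cv2,numpy as np
t=cv2.imread('pics/top0.png'); s=cv2.imread('pics/sc0.png')
z=lambda im,x,y,w,h,k:cv2.resize(im[y:y+h,x:x+w],None,fx=k,fy=k,interpolation=cv2.INTER_CUBIC)
a=np.hstack([z(t,285,145,133,130,3),z(t,415,270,133,130,3)])
b=np.hstack([z(s,220,170,160,200,1),z(s,220,170,160,200,1)])
cv2.imwrite('pics/c1.png',a)
```

```text
(no output)
```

View pics/c1.png

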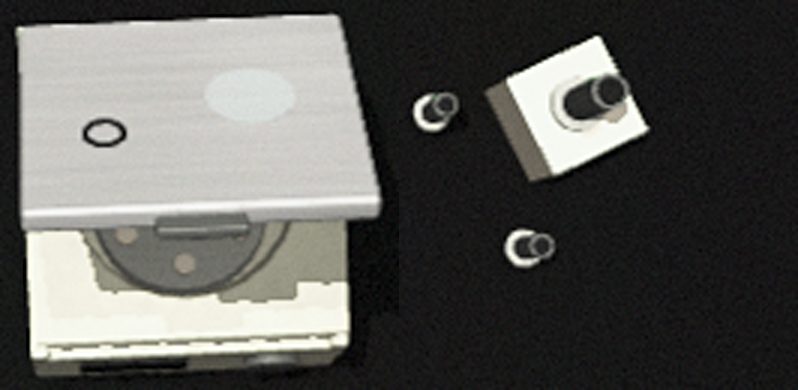

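Run:
```python
from h import *
from scipy.optimize import least_squares
ct,cs=cam('top')[1],cam('scene')[1]
def model(p):
    x,y,yaw,a=p; Rz=R.from_euler('z',yaw); o=np.array([x,y,0])
    s=a-.3
    ax=np.array([np.cos(s),0,-np.sin(s)]) # front->hinge
    az=np.array([np.sin(s),0,np.cos(s)])
    lid=lambda d,l,h:o+Rz.apply(np.array([.085,0,.150])-d*ax+np.array([0,l,0])+h*az)
    b=lambda u,v,w:o+Rz.apply([u,v,w])
    return [lid(0,.098,.016),lid(0,-.098,.016),lid(.18,.098,.016),lid(.18,-.098,.016),lid(.115,.05,.016),b(-.1,.1,0),b(-.1,-.1,0)],lid
T=[(291,154),(397.3,150),(292.3,216.7),(411.7,211.7),(319.7,189.3),(296.7,270),(400,265.7)]
S=[(366,279),(247,297),(345,175),(228,190),(325,214)]
def f(p):
    m,_=model(p)
    return np.concatenate([proj('top',q)-t for q,t in zip(m,T)]+[proj('scene',q)-t for q,t in zip(m,S)])
r=least_squares(f,[.45,0,0,.9],loss='soft_l1'); print(r.x,r.fun.reshape(-1,2).round(1))
m,lid=model(r.x); print('lid front',lid(.18,0,.016),'spot now',m[4])
m2,l2=model([*r.x[:3],0]); print('shut: spot',m2[4],'front',l2(.18,0,.016))
pts=[onplane('top',u,.07) for u in [(481.3,282.3),(498.7,313.3),(465.3,328.3),(451,296)]]
print(np.array(pts).round(4),np.mean(pts,0)); print('pentop',onplane('top',(484.7,300.7),.15), 'scene pentop',onplane('scene',(141,214),.15))
print('dish',onplane('top',(501,204),.016))
```

```text
[ 0.59005551 -0.03537087  0.08551719  0.91686723] [[ 1.5 -2.7]
 [ 2.2 -0.9]
 [-1.3 -1.4]
 [ 0.4  1. ]
 [ 0.2  0.4]
 [-0.5  0.1]
 [-5.   2.2]
 [ 5.5 -2. ]
 [ 1.7  6.3]
 [-1.2 -5.1]
 [-3.6  0.9]
 [-0.  -0.9]]
lid front [ 0.53767829 -0.03986097  0.26717799] spot now [0.58623404 0.01448492 0.22957662]
shut: spot [0.55630098 0.01191887 0.13130056] front [ 0.49870168 -0.04320229  0.11209175]
[[ 0.4698 -0.3007  0.07  ]
 [ 0.4131 -0.3339  0.07  ]
 [ 0.3811 -0.2714  0.07  ]
 [ 0.4401 -0.2436  0.07  ]] [ 0.42601296 -0.28737698  0.07      ]
pentop [ 0.42528192 -0.28647038  0.15      ] scene pentop [ 0.42865754 -0.28696541  0.15      ]
dish [ 0.64214343 -0.35339916  0.016     ]
```

Emit:
step_arm(increments=[[0,[-0.0297,-0.023,-0.01],[0,0,0]],[0,[-0.0297,-0.023,-0.01],[0,0,0]],[0,[-0.0297,-0.023,-0.01],[0,0,0]],[0,[-0.0297,-0.023,-0.01],[0,0,0]],[0,[-0.0297,-0.023,-0.01],[0,0,0]],[0,[-0.0297,-0.023,-0.01],[0,0,0]],[0,[-0.0297,-0.023,-0.01],[0,0,0]],[0,[-0.0297,-0.023,-0.01],[0,0,0]],[0,[-0.0297,-0.023,-0.01],[0,0,0]],[0,[-0.0297,-0.023,-0.01],[0,0,0]]])

```text
t: 0.93
ee_pos: [0.3668, 0.2008, 0.3317]
eef_rot: [180.0, -0.0, 164.2]
contact_force: [0.9, 0.8, -0.2]
finger_gap: -0.003
```

Emit:
step_arm(increments=[[0,[0,0,0],[0,0,0.12]],[0,[0,0,0],[0,0,0.12]],[0,[0,0,0],[0,0,0.12]],[0,[0,0,0],[0,0,0.12]],[0,[0,0,0],[0,0,0.12]],[0,[0,0,0],[0,0,0.12]],[0,[0,0,0],[0,0,0.12]],[0,[0,0,0],[0,0,0.12]],[0,[0,0,0],[0,0,0.12]],[0,[0,0,0],[0,0,0.12]]])

```text
t: 1.77
ee_pos: [0.3662, 0.2025, 0.3309]
eef_rot: [-180.0, 0.0, 95.0]
contact_force: [-0.2, 0.2, 0.4]
finger_gap: -0.002
```

Emit:
step_arm(increments=[[0,[-0.0322,0.0203,0],[0,0,0]],[0,[-0.0322,0.0203,0],[0,0,0]],[0,[-0.0322,0.0203,0],[0,0,0]],[0,[-0.0322,0.0203,0],[0,0,0]],[0,[-0.0322,0.0203,0],[0,0,0]],[0,[-0.0322,0.0203,0],[0,0,0]],[0,[-0.0322,0.0203,0],[0,0,0]],[0,[-0.0322,0.0203,0],[0,0,0]],[0,[0,0,0.02],[0,0,0]],[0,[0,0,0.02],[0,0,0]]])

```text
t: 2.6
ee_pos: [0.5539, -0.0407, 0.2901]
eef_rot: [180.0, 0.0, 95.2]
contact_force: [0.8, 0.1, -0.2]
finger_gap: -0.001
```

Emit:
step_arm(increments=[[0,[0,0,0.01],[0,0,0]],[0,[0,-0.002,0.01],[0,0,0]],[0,[0,-0.002,0.01],[0,0,0]],[0,[0,-0.002,0.01],[0,0,0]],[0,[0,-0.002,0.01],[0,0,0]],[0,[0,-0.002,0.01],[0,0,0]]])

```text
t: 3.1
ee_pos: [0.542, -0.0396, 0.2307]
eef_rot: [-180.0, 0.0, 95.4]
contact_force: [-0.1, -0.7, 1.8]
finger_gap: 0.002
```

Emit:
step_arm(increments=[[0,[0,-0.0028,0.01],[0,0,0]],[0,[0,-0.0028,0.01],[0,0,0]],[0,[0,-0.0028,0.01],[0,0,0]],[0,[0,-0.0028,0.01],[0,0,0]],[0,[0,-0.0028,0.01],[0,0,0]],[0,[0,-0.0028,0.01],[0,0,0]],[0,[0,-0.0028,0.01],[0,0,0]],[0,[0,-0.0028,0.01],[0,0,0]],[0,[0,-0.002,0.008],[0,0,0]]])

```text
t: 3.85
ee_pos: [0.5175, -0.0418, 0.1423]
eef_rot: [-180.0, -0.0, 95.4]
contact_force: [0.3, -0.5, 1.5]
finger_gap: -0.002
```

Emit:
step_arm(increments=[[0,[0,-0.0005,0.006],[0,0,0]],[0,[0,-0.0005,0.006],[0,0,0]],[0,[0,0,0.005],[0,0,0]],[0,[0,0,0.004],[0,0,0]],[0,[0,0,0],[0,0,0]]])

```text
t: 4.27
ee_pos: [0.5166, -0.0419, 0.1214]
eef_rot: [-179.9, -0.0, 95.4]
contact_force: [0.0, -1.1, -0.2]
finger_gap: 0.003
```

Run:
```python
from h import *
a=snap('scene','s1.png'); b=snap('wrist','w1.png')
cv2.imwrite('pics/v1.png',np.hstack([cv2.resize(x,(400,300)) for x in (a,b)])[:,:,::-1]); print(arm.observe()['contact_force'])
```

```text
[0.61466067 0.40971528 0.63292531]
```

View pics/v1.png

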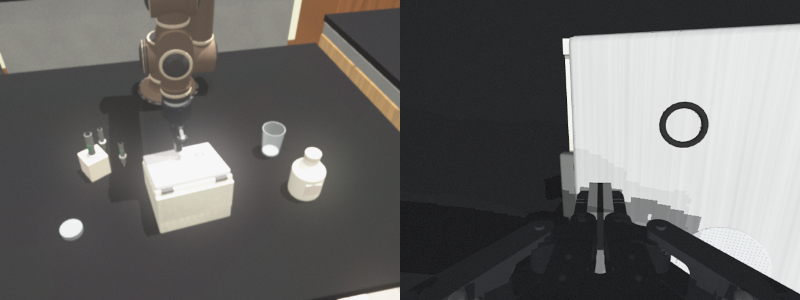

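The lid is almost down, with the fingertips on its front edge and the ring in the wrist view at about (453,249) full scale. Pressing on until the force rises.

Emit:
step_arm(increments=[[0,[0,0,0.003],[0,0,0]],[0,[0,0,0.003],[0,0,0]],[0,[0,0,0],[0,0,0]]])

```text
t: 4.62
ee_pos: [0.5178, -0.042, 0.1188]
eef_rot: [179.8, 0.0, 95.4]
contact_force: [-4.2, 0.5, 15.0]
finger_gap: -0.002
```

Emit:
step_arm(increments=[[0,[0,0,-0.02],[0,0,0]],[0,[0,0,-0.03],[0,0,0]],[0,[0,0,-0.04],[0,0,0]],[0,[0,0.02,-0.03],[0,0,0]],[0,[0,0.02,0],[0,0,0]],[0,[0,0,0],[0,0,0]],[0,[0,0,0],[0,0,0]]])

```text
t: 5.2
ee_pos: [0.5573, -0.0382, 0.2359]
eef_rot: [-180.0, 0.0, 95.4]
contact_force: [-0.1, -0.6, -0.7]
finger_gap: -0.0
```

Run:
```python
from h import *
np.save('Tw2.npy',cam('wrist')[1]); b=snap('wrist','w2.png'); snap('top','t2.png'); print(arm.observe())
```

```text
{'t': 5.3, 'joint_pos': array([-3.92704427e+00,  1.08533023e+01,  2.54149265e+00,  8.18083800e+01,
       -5.63080247e-03,  8.06853925e+01]), 'joint_velocities': array([-0.07016478, -0.52102743, -0.64073743,  0.11168693,  0.03734799,
        0.04152323]), 'effort': array([ 8.09287699e-02, -4.76173675e+01,  3.59068966e+01, -7.51975388e-02,
        2.88781994e-03,  1.17841046e-04]), 'ee_pos': array([ 0.55592437, -0.03819186,  0.23531109]), 'eef_rot': array([-1.79880484e+02, -1.38967744e-02,  9.53875547e+01]), 'contact_force': array([-0.63229744, -0.18916707,  0.37498866]), 'torque': array([-0.0251129 ,  0.05026757,  0.00388473]), 'finger_gap': 0.0016931993274084645}
```

View pics/w2.png

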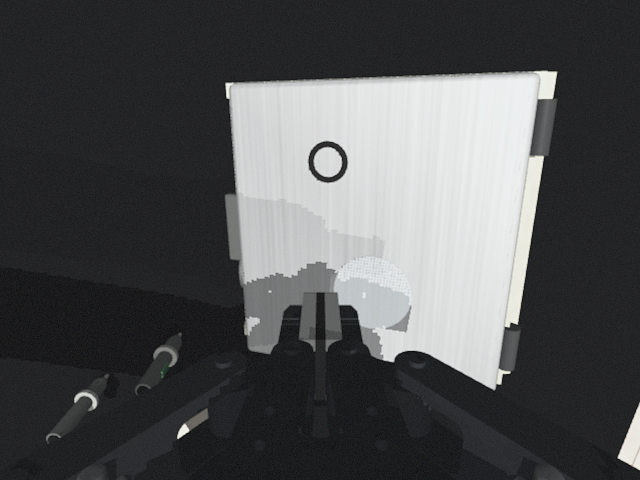

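Ring at (328,161.5). The +y lid edge runs from front corner (230,84) to hinge corner (540,72). The lid is shut.

Run:
```python
from h import *
T=np.load('Tw2.npy')
zl=lambda d: .150-d*np.sin(.3)+.016*np.cos(.3)
p=onplane('wrist',(328,161.5),zl(.115),T); a=onplane('wrist',(230,84),zl(.18),T); b=onplane('wrist',(540,72),zl(0),T)
e=b-a; print('ring',p,'yaw edge',np.arctan2(e[1],e[0]),np.linalg.norm(e))
# ring in top view: dark blob near prediction
g=cv2.cvtColor(cv2.imread('pics/t2.png'),cv2.COLOR_BGR2GRAY); u=proj('top',p); print(u)
x,y=(u-15).astype(int); s=g[y:y+30,x:x+30]; m=s<90; 
yy,xx=np.nonzero(m); print(len(xx)); c=(xx.min()+xx.max())/2+x,(yy.min()+yy.max())/2+y; print(c,onplane('top',c,zl(.115)))
cv2.imwrite('pics/c2.png',cv2.resize(g[y-60:y+90,x-60:x+140],None,fx=4,fy=4))
```

```text
ring [0.55732411 0.01050995 0.13130056] yaw edge 0.1053187064128225 0.17523716275052736
[321.05762484 220.03133993]
754
(np.float64(320.5), np.float64(219.5)) [0.55826266 0.01159713 0.13130056]
```

Emit:
step_arm(increments=[[0.085,[-0.0295,-0.0191,0],[0,0,0]],[0.085,[-0.0295,-0.0191,0],[0,0,0]],[0.085,[-0.0295,-0.0191,0],[0,0,0]],[0.085,[-0.0295,-0.0191,0],[0,0,0]],[0.085,[-0.0295,-0.0191,0],[0,0,0]],[0.085,[-0.0295,-0.0191,0],[0,0,0]],[0.085,[-0.0295,-0.0191,0],[0,0,0]],[0.085,[-0.0295,-0.0191,0],[0,0,0]],[0.085,[0,0,0],[0,0,0]],[0.085,[0,0,0],[0,0,0]]])

```text
t: 6.13
ee_pos: [0.4249, -0.2885, 0.2356]
eef_rot: [-179.9, -0.1, 95.2]
contact_force: [-0.0, 1.6, -0.3]
finger_gap: 0.996
```

Run:
```python
from h import *
np.save('Tw3.npy',cam('wrist')[1]); snap('wrist','w3.png'); s=arm.observe(); print(s['ee_pos'],s['eef_rot'],s['finger_gap'])
print(proj('wrist',[.426,-.287,.15]),proj('wrist',[.426,-.287,.076]))
```

```text
[ 0.42558522 -0.28756683  0.23578388] [-1.79956698e+02 -5.96899610e-02  9.52698512e+01] 0.9962141972744588
[321.49516627 244.64437065] [321.19594757 215.31707028]
```

View pics/w3.png

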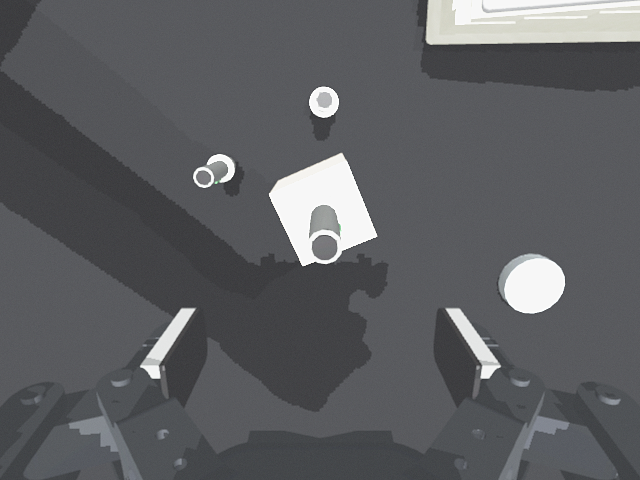

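The pen top is at (325,246), within 2 mm of the prediction. Descending.

Emit:
step_arm(increments=[[0.085,[0,0.002,0.02],[0,0,0]],[0.085,[0,0,0.03],[0,0,0]],[0.085,[0,0,0.03],[0,0,0]],[0.085,[0,0,0.03],[0,0,0]],[0.085,[0,0,0.02],[0,0,0]],[0.085,[0,0,0.01],[0,0,0]],[0.085,[0,0,0],[0,0,0]],[0.085,[0,0,0],[0,0,0]]])

```text
t: 6.85
ee_pos: [0.4291, -0.2866, 0.0967]
eef_rot: [-180.0, -0.0, 95.5]
contact_force: [0.6, -0.2, -0.2]
finger_gap: 0.998
```

Emit:
step_arm(increments=[[0.0,[0,0,0],[0,0,0]],[0.0,[0,0,0],[0,0,0]],[0.0,[0,0,0],[0,0,0]],[0.0,[0,0,0],[0,0,0]],[0.0,[0,0,0],[0,0,0]],[0.0,[0,0,0],[0,0,0]],[0.0,[0,0,0],[0,0,0]],[0.0,[0,0,0],[0,0,0]]])

```text
t: 7.52
ee_pos: [0.4291, -0.2876, 0.0968]
eef_rot: [180.0, 0.0, 95.4]
contact_force: [0.5, 0.6, 4.1]
finger_gap: 0.241
```

Emit:
step_arm(increments=[[0.0,[0,0,-0.01],[0,0,0]],[0.0,[0,0,-0.015],[0,0,0]],[0.0,[0,0,-0.02],[0,0,0]],[0.0,[0,0,-0.025],[0,0,0]],[0.0,[0,0,-0.03],[0,0,0]],[0.0,[0,0,-0.03],[0,0,0]],[0.0,[0,0,-0.03],[0,0,0]],[0.0,[0,0,-0.02],[0,0,0]],[0.0,[0,0,0],[0,0,0]],[0.0,[0,0,0],[0,0,0]]])

```text
t: 8.35
ee_pos: [0.4291, -0.2876, 0.2774]
eef_rot: [179.9, 0.1, 95.4]
contact_force: [0.7, 0.9, -1.6]
finger_gap: 0.242
```

Run:
```python
from h import *
for i in range(2): s=arm.observe(); print(s['ee_pos'],s['eef_rot'],s['finger_gap'],s['contact_force'])
a=snap('scene','s4.png'); b=snap('wrist','w4.png'); t=snap('top','t4.png')
P=s['ee_pos']
for n in('scene','top'): 
  print(n,proj(n,P),proj(n,P-[0,0,.086]),proj(n,P+[0,0,.054]))
us=proj('scene',P-[0,0,.04]); ut=proj('top',P-[0,0,.04])
z=lambda im,u,k:cv2.resize(im[int(u[1])-50:int(u[1])+50,int(u[0])-50:int(u[0])+50],None,fx=k,fy=k,interpolation=cv2.INTER_CUBIC)
print(us,ut)
cv2.imwrite('pics/c4.png',np.hstack([z(a,us,4),z(t,ut,4)])[:,:,::-1])
```

```text
[ 0.42910523 -0.28756519  0.27739956] [1.79911766e+02 7.48049947e-02 9.53848544e+01] 0.24202649890980021 [ 0.6983553   0.85471813 -1.61903913]
[ 0.42910523 -0.28756519  0.27739956] [1.79911766e+02 7.48049947e-02 9.53848544e+01] 0.24202649890980021 [ 0.6983553   0.85471813 -1.61903913]
scene [126.30362739 154.75647576] [136.24088992 195.90907699] [119.47322313 126.47012406]
top [506.82972042 289.5716285 ] [491.75965101 295.8838456 ] [517.71718424 285.01132865]
[131.060792   174.45704192] [499.50543618 292.63946256]
```

View pics/c4.png

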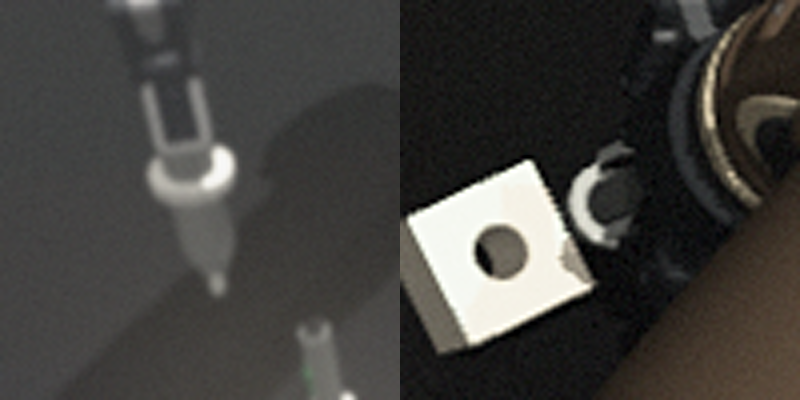

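The pen hangs straight in the jaws, its tip seen at (135,197) in the scene view against (136,196) predicted. The hole in the stand is empty. Moving above the ring and tilting 0.3 rad.

Emit:
step_arm(increments=[[0.0,[0.0158,0.0068,0],[0,0,0]],[0.0,[0.0316,0.0137,0],[0,0,0]],[0.0,[0.0316,0.0137,0],[0,0,0]],[0.0,[0.0316,0.0137,0],[0,0,0]],[0.0,[0.0316,0.0137,0],[0,0,0]],[0.0,[0.0316,0.0137,0],[0,0,0]],[0.0,[0.0316,0.0137,0],[0,0,0]],[0.0,[0.0316,0.0137,0],[0,0,0]],[0.0,[0.0316,0.0137,0],[0,0,0]],[0.0,[0.0158,0.0068,0],[0,0,0]]])

```text
t: 9.33
ee_pos: [0.5247, 0.0106, 0.2745]
eef_rot: [-179.8, -0.1, 95.5]
contact_force: [-0.1, 0.8, -1.2]
finger_gap: 0.241
```

Emit:
step_arm(increments=[[0.0,[0,0,0],[-0.06,0,0]],[0.0,[0,0,0],[-0.08,0,0]],[0.0,[0,0,0],[-0.08,0,0]],[0.0,[0,0,0],[-0.08,0,0]],[0.0,[0,0,0],[0,0,0]],[0.0,[0,0,0],[0,0,0]],[0.0,[0,0,0],[0,0,0]]])

```text
t: 9.92
ee_pos: [0.5246, 0.0074, 0.276]
eef_rot: [162.9, -0.0, 95.4]
contact_force: [0.5, -0.2, -0.4]
finger_gap: 0.238
```

```bash
cat > err.py <<'E'
from h import *
import sys
def err(L=.086,s=None,spot=np.array([.5573,.0105,.1313]),yaw=.097):
    s=s or arm.observe(); Q=R.from_euler('xyz',s['eef_rot'],degrees=True).as_matrix(); p=s['ee_pos']
    n=R.from_euler('z',yaw).apply([-np.sin(.3),0,np.cos(.3)])
    tip=p+Q[:,2]*L
    print('tool-frame shift tip->spot',(Q.T@(spot-tip)).round(4),'angle',np.arccos(-n@Q[:,2]).round(4),'F',s['contact_force'].round(2),'Fn',(n@s['contact_force']).round(2),s['finger_gap'],s['t'])
    return Q,p,tip,n
if __name__=='__main__': err()
E
python3 err.py
```

```text
tool-frame shift tip->spot [ 0.0001 -0.011   0.062 ] angle 0.0024 F [ 0.48 -0.21 -0.38] Fn -0.5 0.23817395134080874 9.9167
```

Emit:
step_arm(increments=[[0.0,[0,-0.004,0.015],[0,0,0]],[0.0,[0,-0.004,0.02],[0,0,0]],[0.0,[0,-0.003,0.012],[0,0,0]],[0.0,[0,0,0],[0,0,0]],[0.0,[0,0,0],[0,0,0]],[0.0,[0,0,0],[0,0,0]]])

```text
t: 10.42
ee_pos: [0.5291, 0.0077, 0.2289]
eef_rot: [162.8, 0.0, 95.4]
contact_force: [0.7, 0.7, -0.6]
finger_gap: 0.244
```

Run:
```python
from err import *
Q,p,tip,n=err()
np.save('Tw5.npy',cam('wrist')[1])
for q in (tip,np.array([.5573,.0105,.1313])):
  for c in('wrist','scene','top'): print(c,proj(c,q).round(1))
b=snap('wrist','w5.png'); a=snap('scene','s5.png')
z=lambda im,u,r,k:cv2.resize(im[int(u[1])-r:int(u[1])+r,int(u[0])-r:int(u[0])+r],(k,k),interpolation=cv2.INTER_CUBIC)
uw=proj('wrist',tip).astype(int); us=proj('scene',tip).astype(int); print('centres',uw,us)
cv2.imwrite('pics/c5.png',np.hstack([z(b,uw,80,400),z(a,us,40,400)])[:,:,::-1])
```

```text
tool-frame shift tip->spot [ 0.0001 -0.0018  0.0156] angle 0.0009 F [ 0.73  0.69 -0.61] Fn -0.82 0.24410391793681077 10.4167
wrist [320.6 245.1]
scene [317.9 239.2]
top [321.2 219.6]
wrist [317.9 237.4]
scene [318.4 246.9]
top [321.1 220. ]
centres [320 244] [317 239]
```

View pics/c5.png

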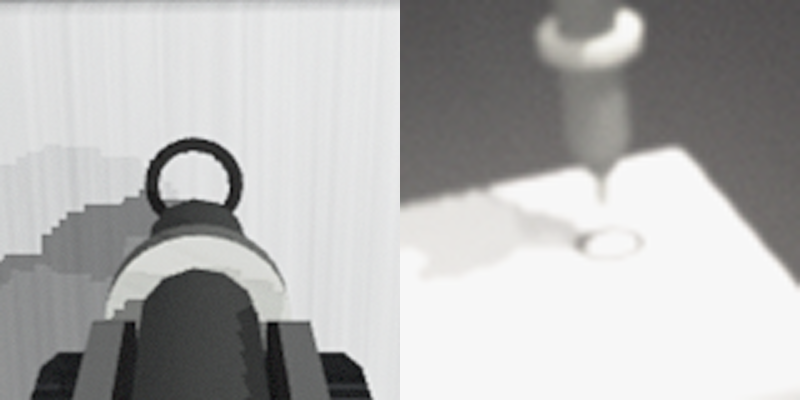

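The ring is in the wrist view at (318,237) and the tip in the scene view at (317.4,239.6). Both agree with the predictions to within 1 px, and the pen leans with the lid normal. Approaching.

Emit:
step_arm(increments=[[0.0,[0.0005,-0.001,0.004],[0,0,0]],[0.0,[0.0005,-0.0008,0.004],[0,0,0]],[0.0,[0,0,0.003],[0,0,0]],[0.0,[0,0,0],[0,0,0]],[0.0,[0,0,0],[0,0,0]],[0.0,[0,0,0],[0,0,0]]])

```text
t: 11.02
ee_pos: [0.5295, 0.0089, 0.2172]
eef_rot: [162.8, 0.0, 95.4]
contact_force: [0.2, -0.1, -0.6]
finger_gap: 0.238
```

```bash
cat > avg.py <<'E'
from err import *
F=[];P=[]
for i in range(12):
    arm.snapshot('top'); s=arm.observe(); F.append(s['contact_force']);P.append(s['ee_pos'])
s['contact_force']=np.mean(F,0); s['ee_pos']=np.mean(P,0); err(s=s); print(np.std(F,0)/12**.5, s['ee_pos'])
E
python3 avg.py
```

```text
tool-frame shift tip->spot [-0.001   0.0011  0.0043] angle 0.0009 F [ 0.03 -0.11 -1.01] Fn -0.97 0.24412608408186814 11.6167
[0.11922593 0.14275057 0.10479666] [0.52955473 0.00884733 0.21721997]
```

Emit:
step_arm(increments=[[0.0,[0,0.0005,0.002],[0,0,0]],[0.0,[0,0.0005,0.002],[0,0,0]],[0.0,[0,0,0.002],[0,0,0]],[0.0,[0,0,0],[0,0,0]],[0.0,[0,0,0],[0,0,0]]])

```text
t: 12.03
ee_pos: [0.5323, 0.0091, 0.2116]
eef_rot: [162.8, -0.0, 95.4]
contact_force: [-0.7, 0.6, 0.9]
finger_gap: 0.237
```

```bash
python3 avg.py
```

```text
tool-frame shift tip->spot [-0.001   0.0001 -0.0017] angle 0.0009 F [-0.33 -0.23  0.38] Fn 0.46 0.23969647581146855 12.6333
[0.12034462 0.17154762 0.08823704] [0.53227567 0.00911158 0.21176885]
```

Contact force is about 1.4 N, so roughly 2.7 mm in. Advancing 2.3 mm more.

Emit:
step_arm(increments=[[0.0,[0,0,0.0012],[0,0,0]],[0.0,[0,0,0.0011],[0,0,0]],[0.0,[0,0,0],[0,0,0]],[0.0,[0,0,0],[0,0,0]],[0.0,[0,0,0],[0,0,0]]])

```text
t: 13.05
ee_pos: [0.5329, 0.0092, 0.2095]
eef_rot: [162.8, -0.0, 95.4]
contact_force: [0.2, -0.9, 1.3]
finger_gap: 0.241
```

```bash
python3 avg.py
python3 - <<'E'
from h import *
b=snap('wrist','w6.png'); a=snap('scene','s6.png')
z=lambda im,u,r,k:cv2.resize(im[int(u[1])-r:int(u[1])+r,int(u[0])-r:int(u[0])+r],(k,k),interpolation=cv2.INTER_CUBIC)
cv2.imwrite('pics/c6.png',np.hstack([z(b,(320,244),80,400),z(a,(317,239),40,400)])[:,:,::-1])
E
```

```text
tool-frame shift tip->spot [-0.001   0.0002 -0.0041] angle 0.0009 F [-0.39 -0.07  1.17] Fn 1.23 0.24069828908519592 13.65
[0.12190653 0.11039245 0.16320328] [0.53293926 0.00918106 0.20951621]
```

View pics/c6.png

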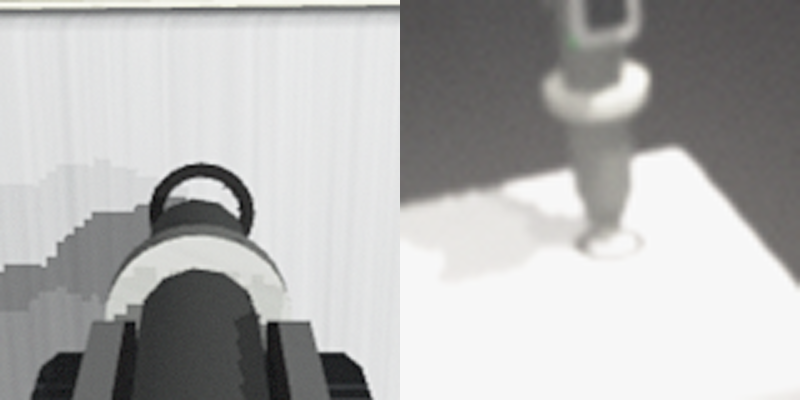

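The tip stands inside the ring at (209,243) in the crop, the pressing force is about 2.2 N, and only the pen touches the lid. Handing in.

```bash
python3 -c "
from bench import arm
arm.job_done()"
```

```text
the job is handed in; nothing more can be done
```

I shut the lid, took the pen out of its stand, and handed the job in with the arm holding the pen pressed lightly inside the ring mark.

- **Lid:** I pushed its front edge down with closed fingers until it stopped hard at about 15 N. The pictures afterwards show it shut.
- **Pen position:** By the arm's own pose, the tip is about 1 mm from my measured ring centre, and the pen is square to the lid within about 0.001 rad. That uses the lid's given 0.30 rad slope and the direction I measured. My two position estimates of the ring agreed to about 2 mm, and the last scene picture shows the tip inside it.
- **Pressing:** The average force is about 2.2 N after allowing for the pen's weight. That means the tip is pushed in about 5.8 mm going by force, or 4–5 mm going by position. These differ slightly, but both are well within 2 to 8 mm.
- **Rest of the scene:** In the last pictures only the pen touches the centrifuge. I kept clear of the beaker, jug and dish, but did not measure their positions again at the end.

One check failed: locating the ring in the top camera after shutting the lid picked up something other than the ring, so I relied on the wrist and scene cameras. My two estimates of the centrifuge's yaw also differed by 0.02 rad, and I used a value between them.

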